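# Hang the bayonet strainer in the battery-water tank

### The job

Take the strainer that has two lugs and hang it upright in the filler opening of the white topping-up tank: lower it with its lugs in the open gaps beside the two hooks, then twist it clockwise (seen from above) under the hooks until both lugs drop into their locking notches, and let go. Leave the other strainer, the one with the round collar, where it stands.

Things in the scene. Friction and masses are not known exactly. Their poses are not given: they have to be found in the camera images.
- strainer: Strainer to fit: steel, upright, 102 mm tall, 110-220 g, same after a half turn. Origin: centre of underside, z up. Round basket 40 mm across, z 0-40; flat cross bar, its ends the two lugs, 80 mm tip to tip along x, 12 wide (y), z 40-48; 18 mm neck; on top a black grip bar in line with the lugs, 50 long (x), 14 thick (y), z 68-102, to be pinched across its thickness from above.
- plain_strainer: The other strainer, not to be used or moved: same basket and same black grip bar, but a round collar 60 mm across, z 40 to 48, in place of the lugs. Origin at the centre of its underside.
- ledge (a point): Axis of the tank's filler bore (52 mm wide, open to the bench), at the top of the square aluminium ledge, 98 mm above the bench. A channel 28 mm wide, 8 mm deep crosses the ledge along x; its two ends under the hooks are the notches. Strainer underside is 40 mm below this point with lugs on the ledge, 48 mm below with lugs in the notches. Carrying handle 115 mm to +y, top 106 mm above bench.
- hook (a point): Middle of the dark +x hook's roof top, 40 mm from the bore axis, 20 mm over the ledge; axes as ledge. The -x hook is its half-turn twin. Roof 25 mm (x) by 42 (y -21 to 21), 5 thick; lug space below it 15 mm high, shut by a wall outside and a stop post at y -21 to -9. Lugs go down freely with the strainer's x axis 45-115 deg anticlockwise of this x (65 is good); in line to 10 deg they drop in.
Not all that is in view belongs to the job. Leave any orange or pink look-alike of the strainer alone.

How it is judged:
By the outcome, as a careful person would: the job done as asked, in the order asked, and still so for the second after the job is handed in, with the robot touching nothing.
It also fails if it takes over 42 s, if anything falls off the work surface, if the arm or the gripper's body presses on something with over 40 N, if the wrist force passes 120 N, or if a joint passes its speed limit or range.

### The arm

A 7-joint arm with a two-finger parallel gripper is mounted at the origin on the work surface. World frame = base frame: x ahead of the robot, y to its left, z up, the work surface at z = 0. Lengths are in m, angles in rad, forces in N, time in s.
With the tool pointing down it reaches from about 0.425 to 0.925 m from the base axis. Payload 6.8 kg.
Tool frame: the origin (TCP) lies on the centre line of the jaws, within the pads' length; the fingertips stand 19 mm ahead of it and the grasp point (between the pads) is the TCP (tcp_to_tips is the distance from the TCP to the fingertips, in m); x points along the fingers, y is the direction in which the jaws open and shut, and the axes are right-handed (so a half turn about x gives the same grasp; the last joint's range is limited). The gripper opens to 85 mm and grips with 20 to 120 N. Pads are 22 mm wide; open, the fingers measure 114 mm over their backs; the gripper's body (76 mm by 85 mm) begins 54 mm behind the grasp point. The pads swing forward as they close: fully open they stand 13 mm farther back than shut.
Start: joints at [1.169, 0.477, 0.022, 1.555, -0.011, 1.109, -0.083], TCP at [0.195, -0.646, 0.23] pointing down, gripper open.
Joint ranges: [-2.96, 2.96], [-0.34, 2.1], [-1.41, 1.46], [0.24, 2.44], [-1.37, 4.51], [0.17, 1.92], [-2.96, 2.96]. Speed limits (rad/s): [2.39, 2.39, 3.14, 3.14, 3.14, 3.14, 3.14].

### API

Orientations are given as a unit quaternion [w, x, y, z].
In Python, from station import get_obs, read_camera, hand_in, spot_in, cut_out, tcp_to_tips gives the robot as it stands.
- The arm moves only by the shell command python3 -m jog 'ROWS' [FORCE]. ROWS is JSON, a list of rows, each an object of numbers: "gripper": the closure, from 0 (fully open) to 1 (shut); "dx", "dy", "dz": the shift along the world's x, y, z in m; "rx", "ry", "rz": the turn, a rotation vector about the world's x, y, z in degrees. In form: [{"gripper": .., "dx": .., "dy": .., "dz": .., "rx": .., "ry": .., "rz": ..}, ...]. A call has 1 to 10 rows; each row is the pose to reach, as a shift and turn from the pose commanded when the call began; what a row does not reach only later rows make up. A row lasts 1/10 s, in which the tool goes at most 50 mm and 8.59 degrees, less where a joint would pass 70% of its speed; a pose out of reach is approached as far as the arm can. A call with a gripper value outside its range is refused whole. The fingers move at their own pace and stop on an object; FORCE is the grip in N (left out, the last holds). Time passes only in rows, so rows that repeat a pose let the fingers close. It gives the time, the measured TCP pose, the force and the opening at its end, in the units of the state.
- get_obs(): the state, without advancing time (a new reading comes with each control period).
- read_camera(name): name is "scene" or "top" or "wrist"; returns a dict with "pixels" (480x640x3 uint8, blue, green, red), "range_z" (480x640 float32, m along the optical axis (not along the pixel's ray), 0 where there is no reading), "camera_matrix" (3x3 intrinsics, pixels), "cam_to_world" (4x4, takes a point from camera to world coordinates). Camera axes: x right, y down, z forward; pixel columns grow to the right and rows downward; lengths in m; the calibration is good to about 2 mm. A picture is of the moment at which its call begins.
- hand_in(): hands the job in, once; it reports no verdict.
Trained networks look in the newest picture that a camera, given by its name, has taken for a name from the list of things; names that differ only in an ending like _2 or _b are one class to them, and where a whole thing is asked for, a point or a joint stands for the part that bears it (a point fixed in the world has none). Each returns a list of dicts, best first, with "conf" (0 to 1); they miss things now and then, are a little off and sometimes report something else, mostly with a low value. They report only what shows in the picture. A call takes as long as a camera call. They do not tell look-alikes from the thing itself.
- spot_in(camera, label): "box" ([centre column, centre row, width, height] in pixels, round what is visible of it).
- cut_out(camera, label): "mask" (480x640 bool, what is visible of it) and "box" ([centre column, centre row, width, height] in pixels, round what is visible of it).
The state is a dict: "t": time; "q": joint angles; "joint_vel": joint speeds; "joint_torque": joint torques, N m; "eef_pos": TCP position; "tool_rot": TCP orientation; "contact_force": force on the tool from outside, world axes, zero at the start; "torque": the same for the moment, N m; "gripper_width": opening from 0.0 (shut) to 1.0 (fully open).
Only numpy, scipy, OpenCV 4.12 (cv2) and the standard library are available. Lean on these libraries where they do the work, as an engineer would, in place of code of your own. Each camera call takes 0.05 s, during which the arm holds its last target. There are 200 camera calls.

## Working session

There is one attempt and no reset: what is moved stays moved. The work goes in short steps, Python scripts to look and compute and a shell command to move; the robot and the scene stay as the last step left them, time stands still between calls to the robot, and variables do not carry over. Pictures are saved under pics/ and viewed, about 8 in all and at most 12, crops included, and the job is handed in when it is done.

```bash
ls; mkdir -p pics; cat > h.py <<'E'
import numpy as np, cv2
from station import *
def w(c,uv,z=None):
    K=c["camera_matrix"];T=c["cam_to_world"];u,v=uv
    z=c["range_z"][int(v),int(u)] if z is None else z
    p=np.array([(u-K[0,2])/K[0,0]*z,(v-K[1,2])/K[1,1]*z,z,1]);return (T@p)[:3]
def cloud(c):
    K=c["camera_matrix"];T=c["cam_to_world"];z=c["range_z"]
    v,u=np.mgrid[:480,:640]
    p=np.stack([(u-K[0,2])/K[0,0]*z,(v-K[1,2])/K[1,1]*z,z],-1)@T[:3,:3].T+T[:3,3]
    p[z==0]=np.nan;return p
E
python3 - <<'E'
from h import *
s=get_obs();print(s)
for n in ["top","scene"]:
    c=read_camera(n);cv2.imwrite(f"pics/{n}0.png",c["pixels"])
    P=cloud(c)
    for l in ["strainer","plain_strainer","ledge","hook"]:
        for d in cut_out(n,l)[:4]:
            b=d["box"];m=d["mask"]&np.isfinite(P[...,2])
            q=P[m];print(n,l,round(d["conf"],2),np.round(b),np.round(np.median(q,0),3) if len(q) else None, np.round(np.percentile(q[:,2],98),3) if len(q) else None)
E
```

```text
pics
{'t': 0.0, 'q': array([ 1.16888126,  0.47778096,  0.02233348,  1.55648177, -0.01149786,
        1.10931893, -0.08308697]), 'joint_vel': array([-2.24580427e-04, -2.12268607e-05, -1.23069557e-03,  5.72459561e-04,
        1.96934318e-03,  6.11248027e-04,  1.52297859e-03]), 'joint_torque': array([ 9.05449742e-04, -5.96457767e+01,  1.60835747e+00, -2.81205028e+01,
        1.24339038e-02,  9.33367264e-03,  4.18253933e-06]), 'eef_pos': array([ 0.19529205, -0.64548717,  0.22902565]), 'tool_rot': array([-0.10287835, -0.69934363, -0.10416225,  0.69963187]), 'contact_force': array([-0.38624035,  0.44663892, -0.13546453]), 'torque': array([ 0.01356596, -0.02884128, -0.0161942 ]), 'gripper_width': 0.9994257963821783}
top strainer 0.98 [301. 290.  34.  31.] [ 0.45  -0.011  0.05 ] 0.104
top strainer 0.8 [405. 320.  37.  22.] [ 0.401 -0.201  0.051] 0.104
top strainer 0.79 [362. 273.  20.  40.] [ 0.484 -0.124  0.05 ] 0.104
top strainer 0.69 [420. 266.  44.  23.] [ 0.504 -0.231  0.056] 0.104
top plain_strainer 0.57 [424. 199.  34.  34.] [ 0.631 -0.241  0.05 ] 0.103
top ledge 0.79 [184. 227. 148. 127.] [0.555 0.211 0.087] 0.118
top hook 0.63 [182. 229. 145. 126.] [0.554 0.212 0.087] 0.118
scene strainer 0.95 [329. 236.  44.  48.] [ 0.463 -0.015  0.05 ] 0.103
scene strainer 0.9 [213. 239.  35.  52.] [ 0.409 -0.208  0.05 ] 0.103
scene strainer 0.77 [322. 313.  26.  50.] [ 0.609 -0.074  0.05 ] 0.103
scene strainer 0.76 [208. 291.  54.  41.] [ 0.515 -0.238  0.05 ] 0.103
scene plain_strainer 0.57 [212. 364.  37.  50.] [ 0.646 -0.248  0.049] 0.103
scene ledge 0.59 [468. 262. 163. 145.] [0.589 0.18  0.083] 0.118
scene hook 0.72 [470. 261. 162. 143.] [0.589 0.181 0.083] 0.118
```

```bash
python3 - <<'E'
import cv2
t=cv2.imread("pics/top0.png");s=cv2.imread("pics/scene0.png")
cv2.imwrite("pics/t1.png",cv2.resize(t[150:370,90:470],(800,463),interpolation=cv2.INTER_CUBIC))
cv2.imwrite("pics/s1.png",cv2.resize(s[180:420,160:580],(800,457),interpolation=cv2.INTER_CUBIC))
E
```

```text
(no output)
```

View pics/t1.png

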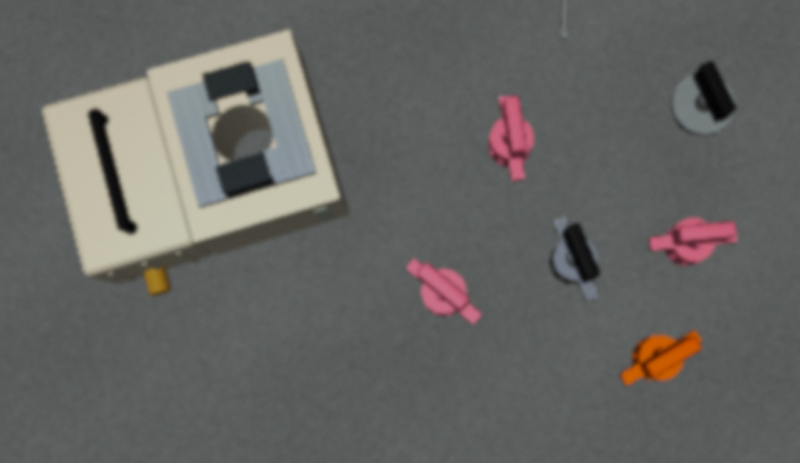

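View pics/s1.png

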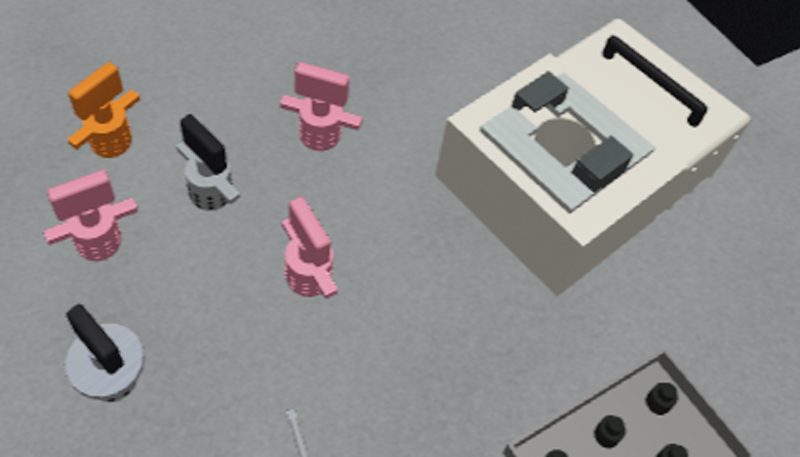

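The top view (crop scale 2.105, offset 90,150) shows these candidates, in full-image pixels:
- Steel with lugs and black grip: (363,273). This is the one I want.
- Pink look-alikes: (333,215), (301,290), (420,266).
- Orange look-alike: (405,320).
- Plain round collar: (424,199).

The tank's two dark hooks are at about (200,188) and (206,233), with the handle on its left, which is world +y.

```bash
python3 - <<'E'
from h import *
C={n:read_camera(n) for n in["top","scene"]}
def rect(q):
    r=cv2.minAreaRect((q[:,:2]*1000).astype(np.float32));return np.round(r[0],1),np.round(r[1],1),round(r[2],1)
def pca(q):
    d=q[:,:2]-q[:,:2].mean(0);_,_,V=np.linalg.svd(d,full_matrices=False);return round(np.degrees(np.arctan2(V[0,1],V[0,0]))%180,1)
for n,c in C.items():
    P=cloud(c);I=c["pixels"].astype(int)
    near=np.hypot(P[...,0]-.484,P[...,1]+.124)<.05
    g=near&(P[...,2]>.097);q=P[g];print(n,"grip",rect(q),pca(q),len(q),np.median(q[:,2]))
    g=near&(abs(P[...,2]-.047)<.005);q=P[g];print(n,"lug",rect(q),pca(q),len(q),np.median(q[:,2]))
    t=np.hypot(P[...,0]-.56,P[...,1]-.2)<.17
    h=t&(abs(P[...,2]-.118)<.004)&(I.max(-1)<90)
    k,L,st,_=cv2.connectedComponentsWithStats(h.astype(np.uint8))
    for i in range(1,k):
        if st[i,4]>60:
            q=P[L==i];print(n,"hook",rect(q),pca(q),len(q),np.median(q[:,2]))
    h=t&(P[...,2]>.09)&(I.max(-1)<60)&(P[...,1]>.25);q=P[h];print(n,"handle",rect(q),pca(q),np.max(q[:,2]))
    l=t&(abs(P[...,2]-.098)<.004)&(I[...,0]>I[...,2]+8);q=P[l];print(n,"ledge",rect(q),pca(q),np.median(q[:,2]))
E
```

```text
top grip (array([ 487.4, -129.1]), array([49.7, 14.4]), 23.8) 23.6 211 0.1012493494751393
top lug (array([ 487.5, -129.4]), array([75.9, 39. ]), 3.1) 24.7 246 0.04734841006290258
top hook (array([621.4, 176.9]), array([24.6, 40.9]), 18.1) 108.7 291 0.11759653436709161
top hook (array([542.1, 160.1]), array([25.6, 41.1]), 20.2) 109.3 316 0.1174802073292402
top handle (array([543. , 275.7]), array([106.2,   9.4]), 19.2) 19.1 0.10867529672676812
top ledge (array([581.4, 168.6]), array([104.2, 101.8]), 18.9) 98.1 0.09754478481884254
scene grip (array([ 488.7, -130.7]), array([49.6, 13.3]), 24.2) 24.4 224 0.10168324626512809
scene lug (array([ 490.3, -131.6]), array([77.7, 35.6]), 45.3) 30.2 348 0.04799023580526157
scene hook (array([544.4, 159.3]), array([23. , 42.7]), 18.3) 104.6 174 0.11769524737734605
scene hook (array([624.5, 175.7]), array([23.8, 40.8]), 18.4) 109.9 139 0.11743267669759139
scene handle (array([547.4, 274.9]), array([107.3,  11.5]), 19.2) 19.2 0.10826911225553959<stdin>:6: RuntimeWarning: Mean of empty slice.
  ret = um.true_divide(
Traceback (most recent call last):
IndexError: index 0 is out of bounds for axis 0 with size 0
```

```bash
cat >> h.py <<'E'
from scipy.spatial.transform import Rotation as R
def st():
    s=get_obs();M=R.from_quat(np.roll(s["tool_rot"],-1)).as_matrix()
    print("t",round(s["t"],2),"p",np.round(s["eef_pos"],4),"tool x",np.round(M[:,0],3),"jaw yaw",round(np.degrees(np.arctan2(M[1,1],M[0,1])),1),"q",np.round(s["q"],2),"F",np.round(s["contact_force"],1),"g",round(s["gripper_width"],3))
    return s
E
python3 -c "
from h import *
st()"; python3 -m jog '[{"gripper":0.4,"dx":0.05,"dy":0.04,"dz":0.02}]'; python3 -c "
from h import *
st()"
```

```text
t 0.6 p [ 0.1955 -0.6461  0.23  ] tool x [ 0. -0. -1.] jaw yaw -73.2 q [ 1.17  0.48  0.02  1.56 -0.01  1.11 -0.08] F [ 0.7 -0.4 -0.2] g 1.002
t 0.6 p [ 0.1955 -0.6461  0.23  ] tool x [ 0. -0. -1.] jaw yaw -73.2 q [ 1.17  0.48  0.02  1.56 -0.01  1.11 -0.08] F [ 0.7 -0.4 -0.2] g 1.002$[0]: bad value
```

```bash
python3 -m jog '[{"gripper":0.4,"dx":0.03,"dy":0.06,"dz":0.02,"rx":0,"ry":0,"rz":0}]'; python3 -c "
from h import *
st()"
```

```text
t: 0.7
eef_pos: [0.2118, -0.606, 0.2418]
tool_rot: [-0.1, -0.698, -0.101, 0.701]
contact_force: [0.9, -0.3, 0.6]
gripper_width: 0.852
t 0.7 p [ 0.2118 -0.606   0.2418] tool x [-0.004  0.001 -1.   ] jaw yaw -73.6 q [ 1.12  0.41  0.02  1.63 -0.    1.1  -0.15] F [ 0.9 -0.3  0.6] g 0.852
```

```bash
python3 -m jog '[{"gripper":0.4,"dx":0.26,"dy":0.455,"dz":0.01,"rx":0,"ry":0,"rz":7.2},{"gripper":0.4,"dx":0.26,"dy":0.455,"dz":0.01,"rx":0,"ry":0,"rz":7.2},{"gripper":0.4,"dx":0.26,"dy":0.455,"dz":0.01,"rx":0,"ry":0,"rz":7.2},{"gripper":0.4,"dx":0.26,"dy":0.455,"dz":0.01,"rx":0,"ry":0,"rz":7.2},{"gripper":0.4,"dx":0.26,"dy":0.455,"dz":0.01,"rx":0,"ry":0,"rz":7.2},{"gripper":0.4,"dx":0.26,"dy":0.455,"dz":0.01,"rx":0,"ry":0,"rz":7.2},{"gripper":0.4,"dx":0.26,"dy":0.455,"dz":0.01,"rx":0,"ry":0,"rz":7.2},{"gripper":0.4,"dx":0.26,"dy":0.455,"dz":0.01,"rx":0,"ry":0,"rz":7.2},{"gripper":0.4,"dx":0.26,"dy":0.455,"dz":0.01,"rx":0,"ry":0,"rz":7.2},{"gripper":0.4,"dx":0.26,"dy":0.455,"dz":0.01,"rx":0,"ry":0,"rz":7.2}]'; python3 -c "
from h import *
st()"
```

```text
t: 1.7
eef_pos: [0.4657, -0.1674, 0.2544]
tool_rot: [0.147, 0.692, 0.147, -0.691]
contact_force: [1.4, -0.8, 1.0]
gripper_width: 0.601
t 1.7 p [ 0.4657 -0.1674  0.2544] tool x [ 0.001 -0.001 -1.   ] jaw yaw -66.0 q [ 0.5   0.17 -0.32  1.93  0.06  1.05 -0.99] F [ 1.4 -0.8  1. ] g 0.601
```

```bash
python3 -m jog '[{"gripper":0.4,"dx":0.0,"dy":0.0,"dz":0,"rx":0,"ry":0,"rz":0},{"gripper":0.4,"dx":0.0,"dy":0.0,"dz":0,"rx":0,"ry":0,"rz":0}]'; cat > m.py <<'E'
from h import *
import sys
st();c=read_camera("wrist");cv2.imwrite(sys.argv[1],c["pixels"]);P=cloud(c)
for l in ["strainer","plain_strainer"]:
    for d in spot_in("wrist",l):print(l,d)
near=np.hypot(P[...,0]-.488,P[...,1]+.130)<.045
for a,b in((.095,.11),(.042,.052)):
    q=P[near&(P[...,2]>a)&(P[...,2]<b)]
    if len(q):
        r=cv2.minAreaRect((q[:,:2]*1000).astype(np.float32));print(r,len(q),np.median(q[:,2]))
E
python3 m.py pics/w0.png
```

```text
t: 1.9
eef_pos: [0.4654, -0.1682, 0.254]
tool_rot: [0.148, 0.691, 0.148, -0.691]
contact_force: [-0.6, -0.9, 0.2]
gripper_width: 0.597
t 1.9 p [ 0.4654 -0.1682  0.254 ] tool x [ 0. -0. -1.] jaw yaw -65.8 q [ 0.51  0.17 -0.32  1.93  0.06  1.05 -0.99] F [-0.6 -0.9  0.2] g 0.597
strainer {'box': [161.8, 157.9, 87.8, 79.4], 'conf': 0.93}
strainer {'box': [407.0, 205.1, 84.0, 48.1], 'conf': 0.83}
strainer {'box': [282.8, 41.6, 46.8, 80.9], 'conf': 0.71}
strainer {'box': [298.9, 176.9, 40.7, 81.5], 'conf': 0.55}
strainer {'box': [332.5, 285.8, 73.7, 58.1], 'conf': 0.55}
plain_strainer {'box': [487.3, 71.5, 78.9, 80.1], 'conf': 0.9}
((488.6217956542969, -128.79660034179688), (50.18265151977539, 14.085763931274414), 24.033870697021484) 1014 0.10252192018363673
((488.7723083496094, -128.7628936767578), (76.82705688476562, 39.71670913696289), 2.0028164386749268) 874 0.04881767448692387
```

View pics/w0.png

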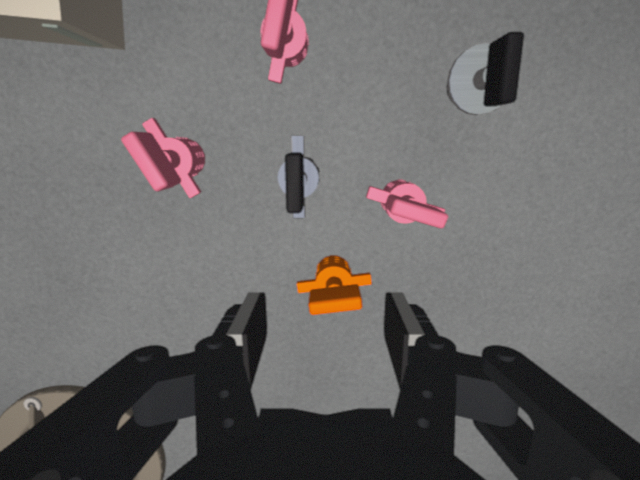

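The wrist view shows the steel two-lug strainer at (298,177), in line with the jaws. Wrist measurements put its centre at (0.4886, -0.1288), yaw 24°, top at 0.1025 m, which agrees with the other cameras. Next I move over it and go down.

```bash
python3 -m jog '[{"gripper":0.4,"dx":0.0232,"dy":0.0394,"dz":0,"rx":0,"ry":0,"rz":0},{"gripper":0.4,"dx":0.0232,"dy":0.0394,"dz":-0.04,"rx":0,"ry":0,"rz":0},{"gripper":0.4,"dx":0.0232,"dy":0.0394,"dz":-0.08,"rx":0,"ry":0,"rz":0},{"gripper":0.4,"dx":0.0232,"dy":0.0394,"dz":-0.12,"rx":0,"ry":0,"rz":0},{"gripper":0.4,"dx":0.0232,"dy":0.0394,"dz":-0.145,"rx":0,"ry":0,"rz":0},{"gripper":0.4,"dx":0.0232,"dy":0.0394,"dz":-0.165,"rx":0,"ry":0,"rz":0},{"gripper":0.4,"dx":0.0232,"dy":0.0394,"dz":-0.165,"rx":0,"ry":0,"rz":0}]' 40; python3 -c "
from h import *
st()"
```

```text
t: 2.75
eef_pos: [0.4855, -0.1311, 0.0863]
tool_rot: [-0.146, -0.69, -0.147, 0.694]
contact_force: [-0.8, -0.0, -0.2]
gripper_width: 0.599
t 2.75 p [ 0.4855 -0.1311  0.0863] tool x [-0.006  0.001 -1.   ] jaw yaw -66.1 q [ 0.4   0.42 -0.31  2.06  0.19  0.7  -1.19] F [-0.8 -0.  -0.2] g 0.599
```

```bash
python3 -m jog '[{"gripper":0.4,"dx":0.0,"dy":0.0,"dz":0,"rx":0,"ry":0,"rz":0},{"gripper":0.4,"dx":0.0,"dy":0.0,"dz":0,"rx":0,"ry":0,"rz":0}]'; python3 -c "
from h import *
st()"
```

```text
t: 2.95
eef_pos: [0.4889, -0.1306, 0.0901]
tool_rot: [0.147, 0.692, 0.146, -0.691]
contact_force: [0.1, 0.2, 0.9]
gripper_width: 0.599
t 2.95 p [ 0.4889 -0.1306  0.0901] tool x [ 0.002 -0.001 -1.   ] jaw yaw -66.0 q [ 0.4   0.41 -0.31  2.06  0.19  0.7  -1.19] F [0.1 0.2 0.9] g 0.599
```

```bash
python3 -m jog '[{"gripper":0.4,"dx":0.0,"dy":0.001,"dz":-0.002,"rx":0,"ry":0,"rz":0},{"gripper":1,"dx":0.0,"dy":0.001,"dz":-0.002,"rx":0,"ry":0,"rz":0},{"gripper":1,"dx":0.0,"dy":0.001,"dz":-0.002,"rx":0,"ry":0,"rz":0},{"gripper":1,"dx":0.0,"dy":0.001,"dz":-0.002,"rx":0,"ry":0,"rz":0},{"gripper":1,"dx":0.0,"dy":0.001,"dz":-0.002,"rx":0,"ry":0,"rz":0},{"gripper":1,"dx":0.0,"dy":0.001,"dz":-0.002,"rx":0,"ry":0,"rz":0},{"gripper":1,"dx":0.0,"dy":0.001,"dz":-0.002,"rx":0,"ry":0,"rz":0},{"gripper":1,"dx":0.0,"dy":0.001,"dz":-0.002,"rx":0,"ry":0,"rz":0}]' 60; python3 -c "
from h import *
st()"
```

```text
t: 3.75
eef_pos: [0.4887, -0.1288, 0.0874]
tool_rot: [0.147, 0.692, 0.147, -0.691]
contact_force: [-0.2, 0.8, 5.7]
gripper_width: 0.145
t 3.75 p [ 0.4887 -0.1288  0.0874] tool x [ 0.001 -0.    -1.   ] jaw yaw -66.0 q [ 0.39  0.41 -0.31  2.06  0.2   0.69 -1.2 ] F [-0.2  0.8  5.7] g 0.145
```

```bash
python3 -m jog '[{"gripper":1,"dx":0,"dy":0,"dz":0.03,"rx":0,"ry":0,"rz":0},{"gripper":1,"dx":0,"dy":0,"dz":0.07,"rx":0,"ry":0,"rz":0},{"gripper":1,"dx":0,"dy":0,"dz":0.11,"rx":0,"ry":0,"rz":0},{"gripper":1,"dx":0.01,"dy":0.03,"dz":0.15,"rx":0,"ry":0,"rz":8},{"gripper":1,"dx":0.02,"dy":0.07,"dz":0.165,"rx":0,"ry":0,"rz":16},{"gripper":1,"dx":0.035,"dy":0.11,"dz":0.165,"rx":0,"ry":0,"rz":24},{"gripper":1,"dx":0.05,"dy":0.15,"dz":0.165,"rx":0,"ry":0,"rz":32},{"gripper":1,"dx":0.06,"dy":0.19,"dz":0.165,"rx":0,"ry":0,"rz":40},{"gripper":1,"dx":0.075,"dy":0.23,"dz":0.165,"rx":0,"ry":0,"rz":48},{"gripper":1,"dx":0.075,"dy":0.24,"dz":0.165,"rx":0,"ry":0,"rz":52}]'; python3 -m jog '[{"gripper":1,"dx":0,"dy":0,"dz":0,"rx":0,"ry":0,"rz":4},{"gripper":1,"dx":0,"dy":0,"dz":0,"rx":0,"ry":0,"rz":8},{"gripper":1,"dx":0,"dy":0,"dz":0,"rx":0,"ry":0,"rz":8}]'
cat > m2.py <<'E'
from h import *
import sys
st();c=read_camera("wrist");cv2.imwrite(sys.argv[1],c["pixels"]);P=cloud(c);I=c["pixels"].astype(int)
def show(n,q):
    if len(q)<30:return
    r=cv2.minAreaRect((q[:,:2]*1000).astype(np.float32));print(n,np.round(r[0],1),np.round(r[1],1),round(r[2],1),len(q),np.round(np.median(q[:,2]),4))
t=np.hypot(P[...,0]-.582,P[...,1]-.168)<.1
h=t&(abs(P[...,2]-.118)<.006)&(I.max(-1)<90)
k,L,s,_=cv2.connectedComponentsWithStats(h.astype(np.uint8))
for i in range(1,k):show("hook",P[L==i])
show("ledge",P[t&(abs(P[...,2]-.098)<.004)&(I[...,0]>I[...,2]+5)])
b=t&(P[...,2]<.06)&(np.hypot(P[...,0]-.582,P[...,1]-.168)<.04);show("bore",P[b])
E
python3 m2.py pics/w1.png
```

```text
t: 4.75
eef_pos: [0.5633, 0.1171, 0.2515]
tool_rot: [0.438, 0.555, 0.44, -0.554]
contact_force: [-0.2, 0.4, -1.9]
gripper_width: 0.143
t: 5.05
eef_pos: [0.5626, 0.111, 0.251]
tool_rot: [-0.473, -0.525, -0.474, 0.526]
contact_force: [-0.0, 0.0, -2.6]
gripper_width: 0.143
t 5.05 p [0.5626 0.111  0.251 ] tool x [-0.002 -0.    -1.   ] jaw yaw -5.9 q [ 0.2   0.36 -0.63  1.75  0.23  1.12 -0.61] F [-0.   0.  -2.6] g 0.143
hook [622.6 178.2] [24.7 40.4] 19.3 1788 0.1189
hook [543.8 161.4] [23.6 40.2] 19.0 1600 0.1188
ledge [583.4 169.9] [105.1 103.1] 19.2 8616 0.0989
bore [583.1 169.6] [52.7 52.7] 56.4 2637 0.0013
```

View pics/w1.png

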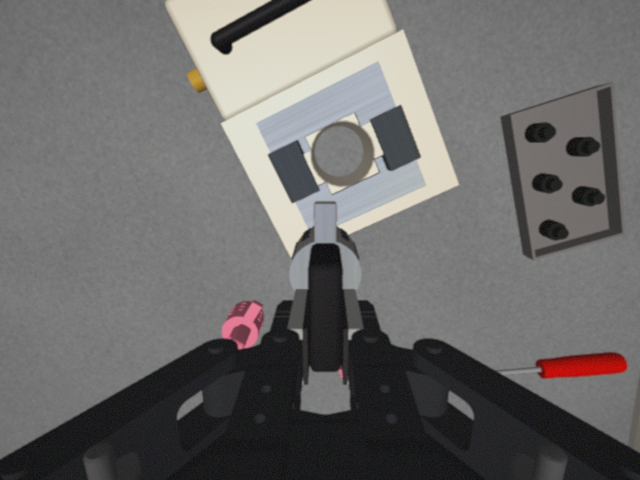

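The tank hooks show at (294,172) and (395,138), with the bore at (342,152). The wrist gives the bore at (583.1, 169.6) mm and yaw 19.2°. A pink piece at (240,325) looks odd, so I'll check the top view for anything disturbed.

```bash
python3 - <<'E'
from h import *
c=read_camera("top");P=cloud(c);a=cv2.imread("pics/top0.png");b=c["pixels"]
print([ (np.round(d["box"]),round(d["conf"],2),np.round(np.nanpercentile(P[d["mask"]][:,2],98),3)) for d in cut_out("top","strainer")])
cv2.imwrite("pics/t2.png",cv2.resize(np.vstack([a[150:350,150:470],b[150:350,150:470]]),(480,600)))
E
```

```text
[(array([419., 267.,  41.,  21.]), 0.8, np.float64(0.103)), (array([334., 218.,  19.,  40.]), 0.8, np.float64(0.104)), (array([404., 321.,  37.,  25.]), 0.7, np.float64(0.104))]
```

View pics/t2.png

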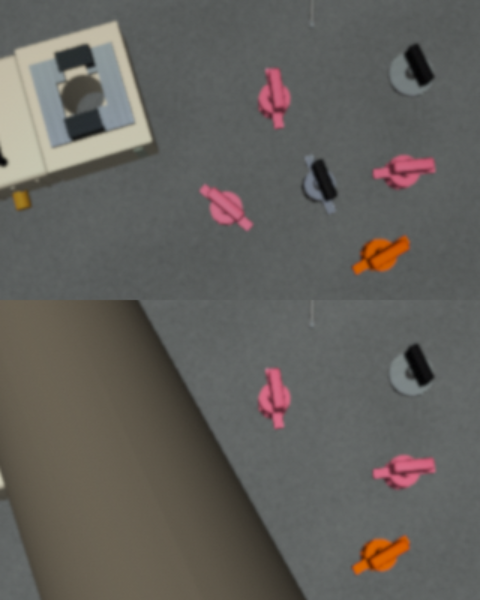

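```bash
python3 - <<'E'
from h import *
b=read_camera("scene")["pixels"]
w=cv2.imread("pics/w1.png")
cv2.imwrite("pics/s2.png",np.hstack([cv2.resize(b[180:420,160:580],(700,400)),cv2.resize(w[280:360,200:220+0+60],(100,133)) if 0 else np.zeros((400,1,3),np.uint8)]))
E
```

```text
(no output)
```

View pics/s2.png

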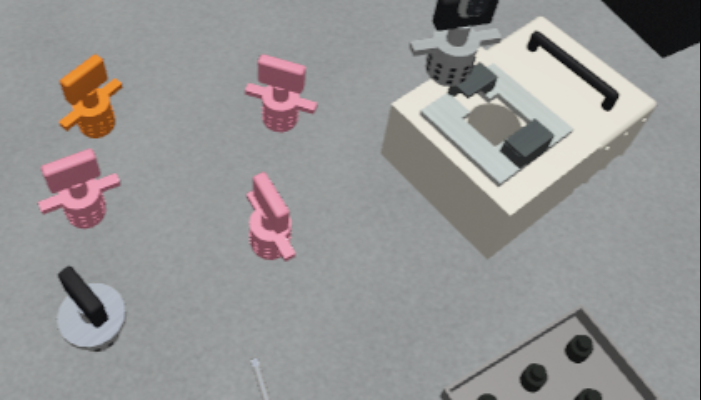

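All the others stand where they were, and the held strainer at (457,55) is upright. Now I move it over the bore.

```bash
python3 -m jog '[{"gripper":1,"dx":0.0205,"dy":0.0587,"dz":0,"rx":0,"ry":0,"rz":0},{"gripper":1,"dx":0.0205,"dy":0.0587,"dz":0,"rx":0,"ry":0,"rz":0},{"gripper":1,"dx":0.0205,"dy":0.0587,"dz":-0.02,"rx":0,"ry":0,"rz":0},{"gripper":1,"dx":0.0205,"dy":0.0587,"dz":-0.02,"rx":0,"ry":0,"rz":0},{"gripper":1,"dx":0.0205,"dy":0.0587,"dz":-0.02,"rx":0,"ry":0,"rz":0}]'
python3 m2.py pics/w2.png; python3 - <<'E'
from h import *
for n in("scene","top"):
    c=read_camera(n);P=cloud(c)
    q=P[(np.hypot(P[...,0]-.583,P[...,1]-.17)<.05)&(P[...,2]>.125)&(P[...,2]<.205)]
    print(n,len(q));
c=read_camera("scene");cv2.imwrite("pics/s3.png",cv2.resize(c["pixels"][130:330,380:600],(660,600),interpolation=cv2.INTER_CUBIC))
E
```

```text
t: 5.75
eef_pos: [0.5833, 0.1694, 0.2316]
tool_rot: [-0.473, -0.525, -0.473, 0.526]
contact_force: [0.6, 0.3, -1.1]
gripper_width: 0.144
t 5.75 p [0.5833 0.1694 0.2316] tool x [-0.001 -0.001 -1.   ] jaw yaw -6.0 q [ 0.09  0.44 -0.63  1.69  0.28  1.11 -0.73] F [ 0.6  0.3 -1.1] g 0.144
hook [622.9 178.8] [23.8 41.4] 19.3 1685 0.1189
hook [543.7 161.8] [24.  41.4] 18.6 1508 0.1188
ledge [583.1 170.4] [105.4 102.3] 19.2 5699 0.0989
bore [582.8 166. ] [32.3 52.8] 85.5 859 0.0016
scene 1030
top 0
```

View pics/s3.png

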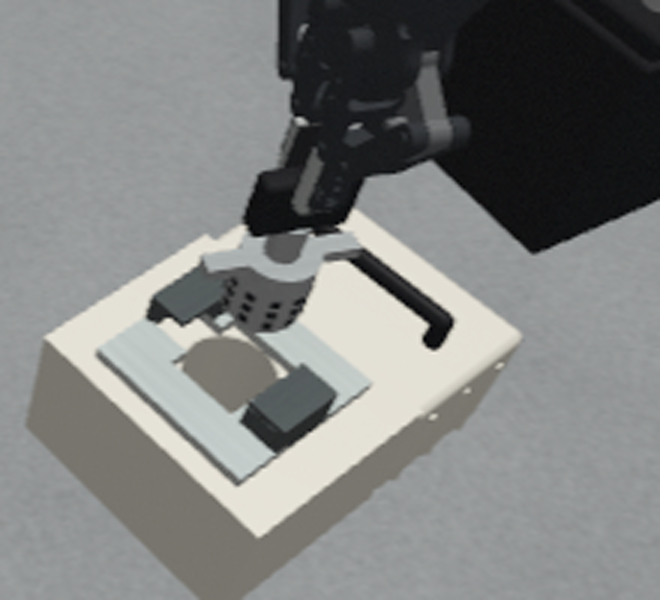

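The strainer hangs upright over the bore, with its lugs clear of the hooks. I lower it slowly.

```bash
python3 -m jog '[{"gripper":1,"dx":0,"dy":0.0005,"dz":-0.01,"rx":0,"ry":0,"rz":0},{"gripper":1,"dx":0,"dy":0.0005,"dz":-0.022,"rx":0,"ry":0,"rz":0},{"gripper":1,"dx":0,"dy":0.0005,"dz":-0.034,"rx":0,"ry":0,"rz":0},{"gripper":1,"dx":0,"dy":0.0005,"dz":-0.034,"rx":0,"ry":0,"rz":0}]'; python3 -m jog '[{"gripper":1,"dx":0,"dy":0,"dz":-0.012,"rx":0,"ry":0,"rz":0},{"gripper":1,"dx":0,"dy":0,"dz":-0.024,"rx":0,"ry":0,"rz":0},{"gripper":1,"dx":0,"dy":0,"dz":-0.036,"rx":0,"ry":0,"rz":0},{"gripper":1,"dx":0,"dy":0,"dz":-0.044,"rx":0,"ry":0,"rz":0},{"gripper":1,"dx":0,"dy":0,"dz":-0.049,"rx":0,"ry":0,"rz":0},{"gripper":1,"dx":0,"dy":0,"dz":-0.049,"rx":0,"ry":0,"rz":0},{"gripper":1,"dx":0,"dy":0,"dz":-0.049,"rx":0,"ry":0,"rz":0}]';python3 -c "
from h import *
st()"
```

```text
t: 6.35
eef_pos: [0.5821, 0.1696, 0.195]
tool_rot: [-0.473, -0.524, -0.474, 0.527]
contact_force: [0.0, -1.4, -0.6]
gripper_width: 0.144
t: 7.05
eef_pos: [0.5838, 0.1706, 0.1491]
tool_rot: [0.473, 0.525, 0.473, -0.525]
contact_force: [0.6, -0.2, -1.7]
gripper_width: 0.149
t 7.05 p [0.5838 0.1706 0.1491] tool x [ 0.  0. -1.] jaw yaw -6.0 q [ 0.06  0.52 -0.6   1.76  0.35  0.96 -0.78] F [ 0.6 -0.2 -1.7] g 0.149
```

No contact. Lugs should be between about 0.102 and 0.110 m, under the 0.113 m roof. Next is the clockwise twist.

```bash
python3 -m jog '[{"gripper":1,"dx":0,"dy":0,"dz":-0.001,"rx":0,"ry":0,"rz":-6},{"gripper":1,"dx":0,"dy":0,"dz":-0.001,"rx":0,"ry":0,"rz":-12},{"gripper":1,"dx":0,"dy":0,"dz":-0.001,"rx":0,"ry":0,"rz":-18},{"gripper":1,"dx":0,"dy":0,"dz":-0.001,"rx":0,"ry":0,"rz":-24},{"gripper":1,"dx":0,"dy":0,"dz":-0.001,"rx":0,"ry":0,"rz":-30},{"gripper":1,"dx":0,"dy":0,"dz":-0.001,"rx":0,"ry":0,"rz":-36},{"gripper":1,"dx":0,"dy":0,"dz":-0.001,"rx":0,"ry":0,"rz":-36}]';python3 -c "
from h import *
print(st()['torque'])"
```

```text
t: 7.75
eef_pos: [0.584, 0.1708, 0.1486]
tool_rot: [0.288, 0.646, 0.287, -0.645]
contact_force: [0.2, -0.1, -1.6]
gripper_width: 0.144
t 7.75 p [0.584  0.1708 0.1486] tool x [ 0.001  0.    -1.   ] jaw yaw -42.0 q [-0.05  0.49 -0.45  1.77  0.26  0.93 -1.34] F [ 0.2 -0.1 -1.6] g 0.144
[ 0.02076402 -0.06201918 -0.00547502]
```

```bash
python3 -m jog '[{"gripper":1,"dx":-0.0005,"dy":-0.0007,"dz":0,"rx":0,"ry":0,"rz":-6},{"gripper":1,"dx":-0.0005,"dy":-0.0007,"dz":0,"rx":0,"ry":0,"rz":-12},{"gripper":1,"dx":-0.0005,"dy":-0.0007,"dz":0,"rx":0,"ry":0,"rz":-18},{"gripper":1,"dx":-0.0005,"dy":-0.0007,"dz":0,"rx":0,"ry":0,"rz":-24},{"gripper":1,"dx":-0.0005,"dy":-0.0007,"dz":0,"rx":0,"ry":0,"rz":-28},{"gripper":1,"dx":-0.0005,"dy":-0.0007,"dz":0,"rx":0,"ry":0,"rz":-28}]';python3 -c "
from h import *
print(st()['torque'])"
```

```text
t: 8.35
eef_pos: [0.5833, 0.17, 0.1483]
tool_rot: [0.124, 0.696, 0.124, -0.696]
contact_force: [0.6, 0.2, -1.4]
gripper_width: 0.142
t 8.35 p [0.5833 0.17   0.1483] tool x [ 0.001  0.    -1.   ] jaw yaw -69.8 q [-0.13  0.48 -0.34  1.78  0.2   0.92 -1.77] F [ 0.6  0.2 -1.4] g 0.142
[ 0.0306008  -0.0138675  -0.00142432]
```

The strainer is in line to within 1° with no contact. I lower it into the notches.

```bash
python3 -m jog '[{"gripper":1,"dx":0,"dy":0,"dz":-0.003,"rx":0,"ry":0,"rz":-1},{"gripper":1,"dx":0,"dy":0,"dz":-0.006,"rx":0,"ry":0,"rz":-1},{"gripper":1,"dx":0,"dy":0,"dz":-0.009,"rx":0,"ry":0,"rz":-1},{"gripper":1,"dx":0,"dy":0,"dz":-0.0105,"rx":0,"ry":0,"rz":-1},{"gripper":1,"dx":0,"dy":0,"dz":-0.0105,"rx":0,"ry":0,"rz":-1},{"gripper":1,"dx":0,"dy":0,"dz":-0.0105,"rx":0,"ry":0,"rz":-1}]';python3 -c "
from h import *
print(st()['torque'])"
```

```text
t: 8.95
eef_pos: [0.583, 0.1696, 0.1374]
tool_rot: [-0.117, -0.697, -0.117, 0.697]
contact_force: [-2.0, -1.3, 2.6]
gripper_width: 0.142
t 8.95 p [0.583  0.1696 0.1374] tool x [-0. -0. -1.] jaw yaw -70.9 q [-0.13  0.49 -0.34  1.79  0.2   0.9  -1.79] F [-2.  -1.3  2.6] g 0.142
[-0.17736832  0.48780862  0.0392559 ]
```

Contact at 0.1374 m matches the expected seat at 0.137 m. Now I release, rise and look.

```bash
python3 -m jog '[{"gripper":0.5,"dx":0,"dy":0,"dz":0,"rx":0,"ry":0,"rz":0},{"gripper":0.5,"dx":0,"dy":0,"dz":0,"rx":0,"ry":0,"rz":0},{"gripper":0.5,"dx":0,"dy":0,"dz":0,"rx":0,"ry":0,"rz":0},{"gripper":0.5,"dx":0,"dy":0,"dz":0,"rx":0,"ry":0,"rz":0},{"gripper":0.5,"dx":0,"dy":0,"dz":0,"rx":0,"ry":0,"rz":0},{"gripper":0.5,"dx":0,"dy":0,"dz":0.01,"rx":0,"ry":0,"rz":0},{"gripper":0.5,"dx":0,"dy":0,"dz":0.03,"rx":0,"ry":0,"rz":0},{"gripper":0.5,"dx":0,"dy":0,"dz":0.06,"rx":0,"ry":0,"rz":0},{"gripper":0.5,"dx":0,"dy":0,"dz":0.1,"rx":0,"ry":0,"rz":0},{"gripper":0.5,"dx":0,"dy":0,"dz":0.14,"rx":0,"ry":0,"rz":0}]'
python3 -m jog '[{"gripper":0.5,"dx":-0.04,"dy":-0.03,"dz":0.0,"rx":0,"ry":0,"rz":0},{"gripper":0.5,"dx":-0.06,"dy":-0.06,"dz":0.0,"rx":0,"ry":0,"rz":0},{"gripper":0.5,"dx":-0.06,"dy":-0.06,"dz":0.0,"rx":0,"ry":0,"rz":0}]'
cat > m3.py <<'E'
from h import *
st()
for n in("wrist","scene"):
    c=read_camera(n);P=cloud(c)
    for a,b in((.135,.17),(.085,.1)):
        q=P[(np.hypot(P[...,0]-.583,P[...,1]-.17)<.03)&(P[...,2]>a)&(P[...,2]<b)]
        if len(q)<20:continue
        qq=q[q[:,2]>np.percentile(q[:,2],90)-.004];r=cv2.minAreaRect((qq[:,:2]*1000).astype(np.float32));print(n,np.round(r[0],1),np.round(r[1],1),round(r[2],1),len(q),np.round(np.median(qq[:,2]),4))
    im=c["pixels"];cv2.imwrite(f"pics/f_{n}.png",im if n=="wrist" else cv2.resize(im[150:330,380:600],(733,600),interpolation=cv2.INTER_CUBIC))
E
python3 m3.py
```

```text
t: 9.95
eef_pos: [0.5828, 0.1697, 0.2793]
tool_rot: [-0.117, -0.697, -0.117, 0.697]
contact_force: [0.7, 0.5, -1.0]
gripper_width: 0.503
t: 10.25
eef_pos: [0.5213, 0.1053, 0.2784]
tool_rot: [-0.116, -0.698, -0.114, 0.698]
contact_force: [0.6, -0.4, -0.0]
gripper_width: 0.501
t 10.25 p [0.5213 0.1053 0.2784] tool x [ 0.    -0.003 -1.   ] jaw yaw -71.2 q [-0.01  0.22 -0.36  1.82  0.09  1.12 -1.64] F [ 0.6 -0.4 -0. ] g 0.501
wrist [583.5 169.6] [49. 14.] 19.3 1472 0.1526
wrist [583.6 170.3] [57.7 59. ] 18.1 1471 0.0987
scene [583.5 167.5] [49.7 15.3] 18.3 425 0.1514
scene [586.4 163.8] [55.5 44.6] 44.2 392 0.0977
```

View pics/f_wrist.png

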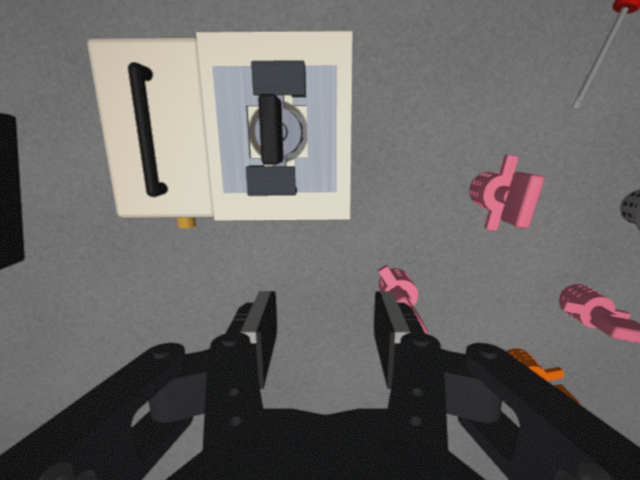

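View pics/f_scene.png

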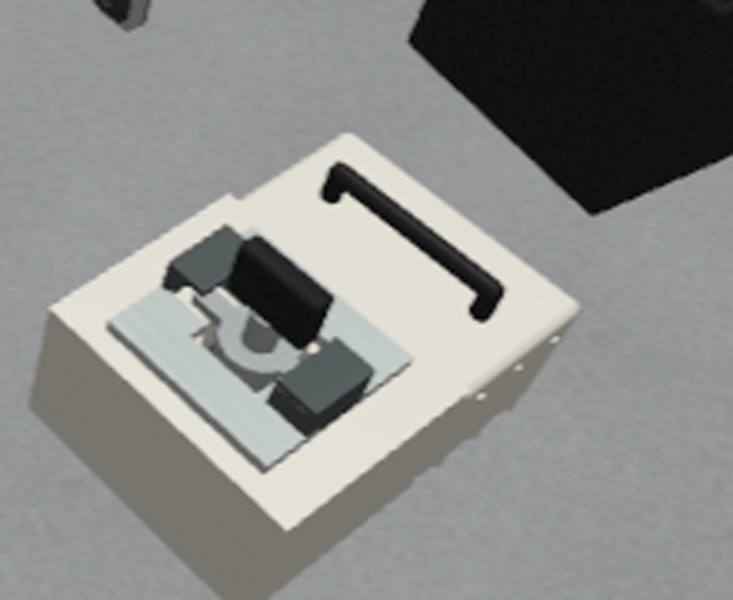

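The strainer is seated. Its grip top is at 0.1514–0.1526 m (0.152 expected in the notches, 0.160 if it were on the ledge), yaw 19.3°, and the bar is centred and level between the hooks.

```bash
python3 -c "
from station import *
print(hand_in())"
```

```text
the job is handed in; nothing more can be done
None
```

The two-lug steel strainer hangs upright in the white tank's filler opening, with its lugs seated in the notches under both hooks. I lowered it with its lugs about 65° anticlockwise of the hooks, twisted it clockwise until it was in line, and let it drop. Then I released it, backed off and handed in at about 10.4 s.

- **Seating:** the grip top measured 0.1526 m (wrist camera) and 0.1514 m (scene camera). The expected height is 0.152 m in the notches and 0.160 m if the lugs were only on the ledge.
- **Alignment:** the grip's yaw was 19.3° against 19.2° for the ledge. It was centred on the bore within about 1 mm by the wrist camera; the scene camera read about 2–3 mm lower in y, close to its calibration limit.
- **Forces:** contact forces read after each move stayed under 6 N, and the gripper was clear of everything at the end.
- **Other things in the scene:** the collared strainer and the orange and pink look-alikes stood where they were when I checked during the carry, after the grasp. I did not check their positions again at the end.
- **Disagreements:** both hook roofs measured about 5 mm off the ledge's x axis, in opposite directions, which the description does not mention. It made no difference to the fit. My first move command was refused because it left some values out, and nothing moved.

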